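# Dust the proof printer's glass with the velvet block

### The arm

A 7-joint arm with a two-finger parallel gripper is mounted at the origin on the work surface. World frame = base frame: x ahead of the robot, y to its left, z up, the work surface at z = 0. Lengths are in m, angles in rad, forces in N, time in s.
With the tool pointing down it reaches from about 0.425 to 0.875 m from the base axis. Payload 4.7 kg.
Tool frame: the origin (TCP) lies at the very end of the fingers, on their centre line; the grasp point (between the pads) lies 19 mm behind it; z points along the fingers, y is the direction in which the jaws open and shut (so a half turn about z gives the same grasp; the last joint's range is limited). The gripper opens to 87 mm and grips with 3 to 60 N. Pads are 19 mm wide; open, the fingers measure 117 mm over their backs; the gripper's body (75 mm by 190 mm) begins 51 mm behind the grasp point.
Start: joints at [-1.145, 0.321, -0.07, 1.45, 0.023, 1.371, -0.057], TCP at [0.26, 0.596, 0.223] pointing down, gripper open.
Joint ranges: [-2.86, 2.86], [-0.3, 2.09], [-1.38, 1.24], [0.06, 2.45], [-1.56, 4.7], [0.09, 2.05], [-2.69, 2.69]. Speed limits (rad/s): [2.57, 2.57, 3.14, 3.14, 3.14, 3.14, 3.14].

### API

Orientations are given as a unit quaternion [w, x, y, z].
In Python, from workcell import get_obs, get_image, finish_job, masks_of, pinpoint gives the robot as it stands.
- The arm moves only by the tool arm_command, never from a script. Its argument "steps" is a list of rows, each a list of 7 numbers: the shift along the tool's x, y, z in cm, then the turn, a rotation vector about the tool's x, y, z in rad, then the closure, from 0 (fully open) to 1 (shut). A call has exactly 5 rows; each row is the pose to reach, as a shift and turn from the pose commanded when the call began, along the tool's axes at that moment; what a row does not reach only later rows make up. A row lasts 1/8 s, in which the tool goes at most 62.5 mm and 10.7 degrees, less where a joint would pass 70% of its speed; a pose out of reach is approached as far as the arm can. A call with a gripper value outside its range is refused whole. The fingers move at their own pace and stop on an object; the grip force is fixed at half the most. Time passes only in rows, so rows that repeat a pose let the fingers close, or fill a call up. It gives the time, the measured TCP pose, the force and the opening at its end, in the units of the state.
- get_obs(): the state, without advancing time (a new reading comes with each control period).
- get_image(name): name is "scene" or "side" or "wrist"; returns a dict with "pixels" (400x640x3 uint8, red, green, blue), "camera_matrix" (3x3 intrinsics, pixels), "cam_to_world" (4x4, takes a point from camera to world coordinates); the wrist camera has in their place "tool_from_camera" (4x4, takes a point from camera to tool coordinates, whose origin is the TCP and whose axes are the flange's). Camera axes: x right, y down, z forward; pixel columns grow to the right and rows downward; lengths in m; the calibration is good to about 2 mm. A picture is of the moment at which its call begins: read the wrist's pose just before it. There is no depth.
- finish_job(): hands the job in, once; it reports no verdict.
Trained networks look in the newest picture that a camera, given by its name, has taken for a name from the list of things; names that differ only in an ending like _2 or _b are one class to them, and where a whole thing is asked for, a point or a joint stands for the part that bears it (a point fixed in the world has none). Each returns a list of dicts, best first, with "score" (0 to 1); they miss things now and then, are a little off and sometimes report something else, mostly with a low value. They report only what shows in the picture. A call takes as long as a camera call.
- masks_of(camera, name): "mask" (400x640 bool, what is visible of it) and "rect" ([left, top, right, bottom] in pixels, round what is visible of it).
- pinpoint(camera, name): "point" ([column, row] in pixels: a listed point, or the origin of a listed thing).
The state is a dict: "clock": time; "q": joint angles; "qvel": joint speeds; "effort": joint torques, N m; "eef_pos": TCP position; "ee_rot": TCP orientation; "ft_force": force on the tool from outside, world axes, zero at the start; "wrist_torque": the same for the moment, N m; "grip_width": opening from 0.0 (shut) to 1.0 (fully open).
Only numpy, scipy, OpenCV 4.12 (cv2) and the standard library are available. Lean on these libraries where they do the work, as an engineer would, in place of code of your own. Each camera call takes 0.05 s, during which the arm holds its last target.

### The job

Take the blue velvet cleaning block (not the orange abrasive one, which you leave where it is) and wipe the glass of the strip proof printer along its middle, from the red end to the aluminium dust gutter, with the block's long side across the glass and flat on it. Press steadily the whole way so that the sprung glass stays sunk about half of its 10 mm travel, never down to its stop. Then put the block down upright in the middle of the cork mat and let go.

Things in the scene. Friction and masses are not known exactly. Their poses are not given: they have to be found in the camera images.
- velvet_grip (a point): Centre of the upright square pale-wood handle (30 x 30 mm, 48 tall) of the blue velvet block: a blue slab 44 x 100 x 24 mm (x, y, z), handle amid its top, 72 mm tall in all, about 180 g. Point on the handle's axis, 48 mm above the underside, 24 below the top. x along the slab's short side, y along its long side, z up. Stands on the bench (z = 0); either pair of handle faces can be gripped.
- glass_mid (a point): Centre of the top face of the glass, 260 (x) x 120 (y) mm, pale with a row of grey frames, on a black fixed base. +x points from the red end to the aluminium gutter, z up. At rest 46 mm above the bench; stays level and sinks up to 10 mm on springs: gives at about 3 N, then 0.9 N per mm; rises when let go. Base, red end and gutter stay lower than the glass even when fully down.
- mat_top (a point): Centre of the top of the cork mat, 130 x 100 mm, 4 mm thick, fixed on the bench; top face 4 mm above the bench.
- abrasive_grip (a point): Centre of the handle of the other block, same shape and size but orange with a black gritty underside; it would scratch glass: leave it where it is. Point 48 mm above its underside. A small black film can with a grey lid (34 mm across, 52 mm tall) also stands loose nearby.

How it is judged:
On the way, in this order (a step that is already met when the one before it is completed fails the run):
1. velvet block over the red-end part of the glass (-115 to -70 mm along from its centre, within 20 mm of its middle line), flat and square within 10 and 15 degrees, glass sunk over 2 mm (x of velvet_grip in the frame of glass_mid between -0.115 and -0.07 m and y of velvet_grip in the frame of glass_mid between -0.02 and 0.02 m and z of velvet_grip in the frame of glass_mid between 0.042 and 0.052 m and height (world z) of glass_mid below 0.044 m and angle between the y axis of velvet_grip and the y axis of glass_mid, either way round below 0.26 rad and angle between velvet_grip's own z axis and vertical below 0.17 rad), for 0.1 s.
2. velvet block a quarter of the way along (-55 to -25 mm along from its centre, within 20 mm of its middle line), flat and square within 10 and 15 degrees, glass sunk over 2 mm (x of velvet_grip in the frame of glass_mid between -0.055 and -0.025 m and y of velvet_grip in the frame of glass_mid between -0.02 and 0.02 m and z of velvet_grip in the frame of glass_mid between 0.042 and 0.052 m and height (world z) of glass_mid below 0.044 m and angle between the y axis of velvet_grip and the y axis of glass_mid, either way round below 0.26 rad and angle between velvet_grip's own z axis and vertical below 0.17 rad), for 0.1 s.
3. velvet block at the middle (-15 to 15 mm along from its centre, within 20 mm of its middle line), flat and square within 10 and 15 degrees, glass sunk over 2 mm (x of velvet_grip in the frame of glass_mid between -0.015 and 0.015 m and y of velvet_grip in the frame of glass_mid between -0.02 and 0.02 m and z of velvet_grip in the frame of glass_mid between 0.042 and 0.052 m and height (world z) of glass_mid below 0.044 m and angle between the y axis of velvet_grip and the y axis of glass_mid, either way round below 0.26 rad and angle between velvet_grip's own z axis and vertical below 0.17 rad), for 0.1 s.
4. velvet block three quarters of the way along (25 to 55 mm along from its centre, within 20 mm of its middle line), flat and square within 10 and 15 degrees, glass sunk over 2 mm (x of velvet_grip in the frame of glass_mid between 0.025 and 0.055 m and y of velvet_grip in the frame of glass_mid between -0.02 and 0.02 m and z of velvet_grip in the frame of glass_mid between 0.042 and 0.052 m and height (world z) of glass_mid below 0.044 m and angle between the y axis of velvet_grip and the y axis of glass_mid, either way round below 0.26 rad and angle between velvet_grip's own z axis and vertical below 0.17 rad), for 0.1 s.
5. velvet block over the gutter-end part of the glass (70 to 115 mm along from its centre, within 20 mm of its middle line), flat and square within 10 and 15 degrees, glass sunk over 2 mm (x of velvet_grip in the frame of glass_mid between 0.07 and 0.115 m and y of velvet_grip in the frame of glass_mid between -0.02 and 0.02 m and z of velvet_grip in the frame of glass_mid between 0.042 and 0.052 m and height (world z) of glass_mid below 0.044 m and angle between the y axis of velvet_grip and the y axis of glass_mid, either way round below 0.26 rad and angle between velvet_grip's own z axis and vertical below 0.17 rad), for 0.1 s.
At the end, for the whole second after the job is handed in: The velvet block stands upright, at rest and released, on the cork mat, its centre within 30 mm of the mat's centre; the glass has risen again (horizontal distance between velvet_grip and mat_top below 0.03 m and height (world z) of velvet_grip between 0.0495 and 0.056 m and angle between velvet_grip's own z axis and vertical below 0.1 rad and height (world z) of glass_mid above 0.0445 m); the robot touches nothing.
It fails at once if the glass is pressed down to its stop (more than 9.2 mm) (height (world z) of glass_mid below 0.0368 m).
It fails at once if the abrasive block is moved more than 20 mm (distance of abrasive_grip from where it was at the start of the episode above 0.02 m).
It also fails if it takes over 54 s, if anything falls off the work surface, if the arm or the gripper's body presses on something with over 40 N, if the wrist force passes 120 N, or if a joint passes its speed limit or range.

## Working session

There is one attempt and no reset: what is moved stays moved. The work goes in short steps, Python scripts to look and compute and a tool call to move; the robot and the scene stay as the last step left them, time stands still between calls to the robot, and variables do not carry over. Pictures are saved under pics/ and viewed, and the job is handed in when it is done.

Besides the shell and the picture viewer there is one more tool, called after ">>>" by a JSON object that holds its "op" and its "data", one argument or row to a line. arm_command: Moves the arm, as the interface text tells. Its arguments: {"type":"object","properties":{"steps":{"type":"array"}},"required":["steps"]}

```bash
ls; mkdir -p pics
python3 - <<'E'
from workcell import *
import cv2,json
o=get_obs(); print(o)
for c in ["scene","side","wrist"]:
    im=get_image(c); cv2.imwrite(f"pics/{c}0.png",im["pixels"][:,:,::-1])
    print(c,im["camera_matrix"].tolist() if hasattr(im["camera_matrix"],'tolist') else im["camera_matrix"]); print(im.get("cam_to_world",im.get("tool_from_camera")))
    for n in ["velvet_grip","glass_mid","mat_top","abrasive_grip"]:
        print(n,[(r["point"],round(float(r["score"]),2)) for r in pinpoint(c,n)][:3])
print(get_obs()["clock"])
E
```

```text
pics
{'clock': 0.0, 'q': array([-1.14490681,  0.32184907, -0.07006793,  1.45163698,  0.02260427,
        1.37080755, -0.05686919]), 'qvel': array([ 0.00043323, -0.0018214 , -0.00080182, -0.00163972, -0.00073418,
       -0.00029058,  0.00057609]), 'effort': array([-7.27482784e-04, -4.91286421e+01, -4.04052073e-01, -3.12535679e+01,
       -6.38427003e-02,  4.36849322e-02,  1.75573859e-04]), 'eef_pos': array([0.26000252, 0.59514318, 0.22146355]), 'ee_rot': array([-1.43385536e-04,  2.04420763e-01,  9.78882646e-01, -9.46311256e-04]), 'ft_force': array([-0.12414289, -0.37855879, -0.11665128]), 'wrist_torque': array([-0.01216287, -0.00933728, -0.00460609]), 'grip_width': 1.0023985108042577}
scene [[428.45536182371654, 0.0, 317.703582683374], [0.0, 428.45536182371654, 196.90766347178487], [0.0, 0.0, 1.0]]
[[-0.83335759  0.34899234 -0.4286251   0.91229247]
 [ 0.55266005  0.53881004 -0.63580706  0.60363349]
 [ 0.00905571 -0.7667386  -0.64189556  0.67668064]
 [ 0.          0.          0.          1.        ]]
velvet_grip [([383.7, 333.8], 0.84)]
glass_mid [([311.7, 213.6], 0.67)]
mat_top [([222
[... 294 characters left out ...]
3973   ]
 [ 0.          0.          0.          1.        ]]
velvet_grip [([305.7, 141.3], 0.85)]
glass_mid [([320.7, 203.2], 0.85)]
mat_top [([417.1, 306.7], 0.94)]
abrasive_grip [([254.4, 149.9], 0.65), ([307.1, 142.0], 0.59), ([318.2, 203.8], 0.41)]
wrist [[331.94489436371214, 0.0, 317.14475820035847], [0.0, 331.94489436371214, 202.33482560820863], [0.0, 0.0, 1.0]]
[[-2.49925039e-05 -9.67787236e-01 -2.51769468e-01  6.85306990e-02]
 [ 9.99999686e-01 -2.23740717e-04  7.60778959e-04 -1.02980279e-03]
 [-7.92603247e-04 -2.51769370e-01  9.67786937e-01 -1.61890647e-01]
 [ 0.00000000e+00  0.00000000e+00  0.00000000e+00  1.00000000e+00]]
velvet_grip []
glass_mid []
mat_top []
abrasive_grip []
0.75
```

View images.

View pics/scene0.png

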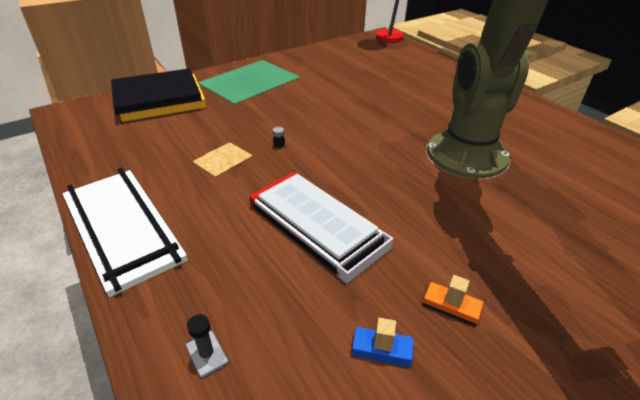

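View pics/side0.png

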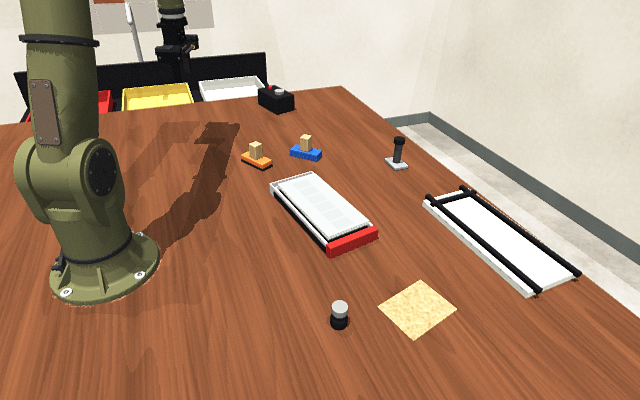

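View pics/wrist0.png

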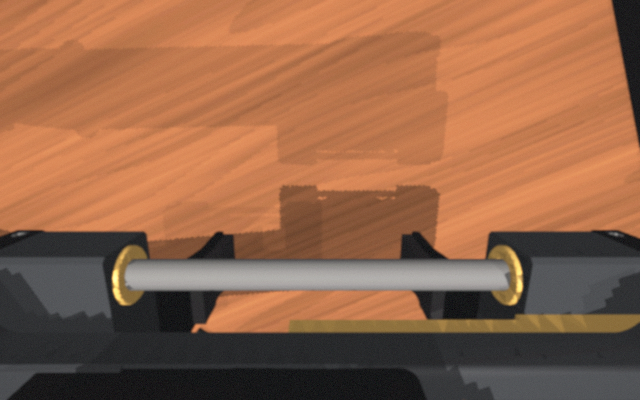

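```bash
cat > h.py <<'E'
import numpy as np,cv2
from workcell import *
def ray(im,p):
    K=np.array(im["camera_matrix"]);T=np.array(im["cam_to_world"])
    d=T[:3,:3]@np.linalg.inv(K)@[p[0],p[1],1.]; return T[:3,3],d
def atz(im,p,z):
    o,d=ray(im,p); return (o+d*(z-o[2])/d[2])
def proj(im,P):
    K=np.array(im["camera_matrix"]);T=np.array(im["cam_to_world"])
    c=(np.atleast_2d(P)-T[:3,3])@T[:3,:3]; u=c@K.T; return u[:,:2]/u[:,2:]
def box(cx,cy,z,yaw,dx,dy,dz,z0=0,):
    c,s=np.cos(yaw),np.sin(yaw);R=np.array([[c,-s],[s,c]])
    pts=[]
    for a in(-.5,.5):
        for b in(-.5,.5):
            xy=R@[a*dx,b*dy]+[cx,cy]
            for h in(z0,z0+dz): pts.append([*xy,z+h])
    return np.array(pts)
def sil(im,boxes):
    m=np.zeros((400*4,640*4),np.uint8)
    for b in boxes:
        q=cv2.convexHull(((proj(im,b)+.5)*4).astype(np.float32)); cv2.fillConvexPoly(m,q.astype(np.int32),1)
    return cv2.resize(m.astype(np.float32),(640,400),interpolation=cv2.INTER_AREA)
def fit(ims,masks,mk,x0,n=2):
    from scipy.optimize import minimize
    def cost(x):
        t=0
        for im,m in zip(ims,masks):
            s=sil(im,mk(x)); t+=1-np.minimum(s,m).sum()/np.maximum(s,m).sum()
        return t
    best=None
    for yaw in np.arange(0,np.pi,np.pi/8):
        x=[x0[0],x0[1],yaw]
        simp=np.array([x,[x[0]+.01,x[1],x[2]],[x[0],x[1]+.01,x[2]],[x[0],x[1],x[2]+.3]])
        r=minimize(cost,x,method="Nelder-Mead",options=dict(initial_simplex=simp,xatol=1e-4,fatol=1e-4))
        if best is None or r.fun<best.fun: best=r
    return best
blk=lambda x:[box(x[0],x[1],0,x[2],.044,.1,.024),box(x[0],x[1],0,x[2],.03,.03,.048,.024)]
E
python3 - <<'E'
from h import *
ims=[get_image(c) for c in("scene","side")]
for n,z in[("velvet_grip",.048),("glass_mid",.046),("mat_top",.004)]:
    for im,c in zip(ims,("scene","side")):
        p=pinpoint(c,n)[0]; print(n,c,atz(im,p["point"],z).round(4))
p=[458,280]
for n,z in[("velvet_grip",.048),("abrasive_grip",.048)]:
    ms=[];use=[]
    for im,c in zip(ims,("scene","side")):
        r=masks_of(c,n)
        for k in r[:2]: print(n,c,k["rect"],round(float(k["score"]),2),k["mask"].sum())
        if r: ms.append(r[0]["mask"].astype(np.float32)); use.append(im)
    x0=[]
    for m,im in zip(ms,use):
        ys,xs=np.nonzero(m); x0.append(atz(im,[xs.mean(),ys.mean()],.03)[:2]); 
        print(x0[-1])
    b=fit(use,ms,blk,np.mean(x0,0)); print(n,b.x,b.fun)
    for m,im in zip(ms,use):
        b=fit([im],[m],blk,np.mean(x0,0)); print(n,'single',b.x,b.fun)
# glass etc pixels by clicks
for c in("scene","side"):
    for n in("glass_mid","mat_top"):
        for k in masks_of(c,n)[:2]: print(c,n,k["rect"],k["score"],k["mask"].sum())
print(get_obs()["clock"])
E
python3 -c "
import cv2
a=cv2.imread('pics/scene0.png')[160:290,230:410];cv2.imwrite('pics/c1.png',cv2.resize(a,None,fx=4,fy=4,interpolation=2))
a=cv2.imread('pics/side0.png')[160:260,255:395];cv2.imwrite('pics/c2.png',cv2.resize(a,None,fx=5,fy=5,interpolation=2))"
```

```text
velvet_grip scene [0.5944 0.3371 0.048 ]
velvet_grip side [0.5902 0.3339 0.048 ]
glass_mid scene [0.5329 0.024  0.046 ]
glass_mid side [0.5098 0.0038 0.046 ]
mat_top scene [ 0.5821 -0.3608  0.004 ]
mat_top side [ 0.5968 -0.3489  0.004 ]
velvet_grip scene [352.6, 319.2, 414.3, 367.7] 0.95 1982
velvet_grip side [291.7, 134.8, 322.5, 164.9] 0.64 504
[0.60019752 0.34047059]
[0.59171835 0.32187727]
velvet_grip [0.59501057 0.33473974 0.78185866] 0.1517934799194336
velvet_grip single [0.59512158 0.33519054 0.79000223] 0.06842213869094849
velvet_grip single [0.59526826 0.33415313 3.85718055] 0.0759231448173523
abrasive_grip scene [426.3, 276.9, 483.1, 326.4] 0.9 1731
abrasive_grip side [241.5, 138.9, 272.2, 170.2] 0.76 520
[0.43449228 0.34435052]
[0.42583679 0.32666029]
abrasive_grip [0.4277429  0.33919139 3.62299983] 0.13449209928512573
abrasive_grip single [0.4279075  0.3390806  0.49332729] 0.0507885217666626
abrasive_grip single [0.42726105 0.33941981 0.47183278] 0.07965588569641113
scene glass_mid [259.1, 176.3, 380.4, 261.0] 0.59 4741
scene mat_top [197.5, 141.9, 252.8, 176.9] 0.71 993
side glass_mid [275.4, 176.1, 368.4, 237.6] 0.71 2962
side mat_top [380.3, 280.1, 453.2, 340.4] 0.96 2495
1.55
```

View pics/c1.png

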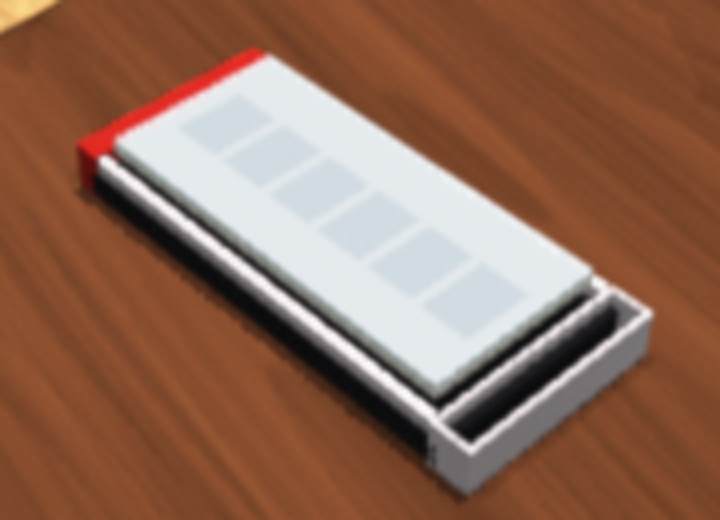

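View pics/c2.png

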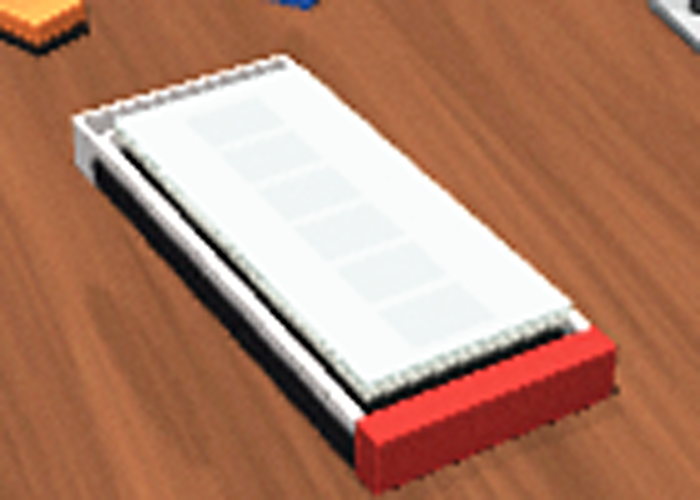

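```bash
cat > g.py <<'E'
from h import *
from scipy.optimize import least_squares
ims=[get_image(c) for c in("scene","side")]
S=np.array([[258.75,194.5],[297,173.75],[378,228],[339.25,256.25]])
D=np.array([[369.4,220.6],[329,238],[278,185],[313,171.6]])
# model corners: red end (-x): order left->? match S: (-x,?)...
def rect(x,h=.046,L=.26,W=.12):
    c,s=np.cos(x[2]),np.sin(x[2])
    out=[]
    for a,b in((-1,-1),(-1,1),(1,1),(1,-1)): out.append([x[0]+c*a*L/2-s*b*W/2,x[1]+s*a*L/2+c*b*W/2,h])
    return np.array(out)
for im,q in zip(ims,(S,D)):
    print(np.array([atz(im,p,.046) for p in q]).round(4).tolist())
P=np.array([atz(ims[0],p,.046) for p in S]);
v=(P[2]+P[3]-P[0]-P[1])/2; yaw0=np.arctan2(v[1],v[0])
for flip in(0,1):
    idx=[0,1,2,3] if not flip else [1,0,3,2]
    f=lambda x,w=(1,1):np.concatenate([w[0]*(proj(ims[0],rect(x)[idx])-S).ravel(),w[1]*(proj(ims[1],rect(x)[idx])-D).ravel()])
    for w in((1,1),(1,0),(0,1)):
        r=least_squares(f,[*P.mean(0)[:2],yaw0],args=(w,)); print(flip,w,r.x,r.cost)
for c,im in zip(("scene","side"),ims):
    m=masks_of(c,"mat_top")[0]["mask"]; 
    ys,xs=np.nonzero(m); g=np.array([atz(im,p,.004)[:2] for p in zip(xs,ys)])
    print("mat",c,cv2.minAreaRect((g*1000).astype(np.float32)))
print(get_obs()["clock"])
E
python3 g.py
```

```text
[[0.6004, -0.1021, 0.046], [0.4849, -0.1223, 0.046], [0.4407, 0.1336, 0.046], [0.5561, 0.1537, 0.046]]
[[0.6018, -0.1066, 0.046], [0.4841, -0.1325, 0.046], [0.4381, 0.1218, 0.046], [0.5544, 0.1563, 0.046]]
0 (1, 1) [0.52015784 0.01340838 1.75105579] 7.456035647456893
0 (1, 0) [0.52035407 0.01554517 1.74330811] 0.6221477692142129
0 (0, 1) [0.51931989 0.00910291 1.7609511 ] 2.5602326262802455
1 (1, 1) [0.51818341 0.01305139 1.98672894] 7338.148269436275
1 (1, 0) [0.51266502 0.00851383 1.96672465] 4091.160525700602
1 (0, 1) [0.52558028 0.02135379 2.01210162] 3218.4904718123157Traceback (most recent call last):
  File "g.py", line 22, in <module>
    m=masks_of(c,"mat_top")[0]["mask"];
      ~~~~~~~~~~~~~~~~~~~~~^^^
IndexError: list index out of range
```

```bash
cat > m.py <<'E'
from h import *
for c in("scene","side"):
    im=get_image(c)
    for n in ("mat_top",):
        r=masks_of(c,n)
        if not r: print("none"); 
        for k in r[:1]:
            ys,xs=np.nonzero(k["mask"]); g=np.array([atz(im,p,.004)[:2] for p in zip(xs,ys)])
            print("mat",c,k["score"],cv2.minAreaRect((g*1000).astype(np.float32)))
        print(pinpoint(c,n))
    # colour-based
    hsv=cv2.cvtColor(im["pixels"],cv2.COLOR_RGB2HSV)
    x0,y0,x1,y1=(190,135,258,182) if c=="scene" else (372,274,460,345)
    sub=hsv[y0:y1,x0:x1]; m=((sub[...,2]>160)&(sub[...,0]>13)).astype(np.uint8)
    m=cv2.morphologyEx(m,cv2.MORPH_CLOSE,np.ones((5,5)))
    n_,l,st,_=cv2.connectedComponentsWithStats(m); i=1+st[1:,4].argmax()
    ys,xs=np.nonzero(l==i); g=np.array([atz(im,(x+x0,y+y0),.004)[:2] for x,y in zip(xs,ys)])
    print("col",c,len(xs),cv2.minAreaRect((g*1000).astype(np.float32)),g.mean(0))
print(get_obs()["clock"])
E
python3 m.py
```

```text
mat scene 0.83 ((590.5255126953125, -343.1154479980469), (131.19422912597656, 103.44145202636719), 14.093616485595703)
[{'point': [222.9, 157.4], 'score': 0.56}]
col scene 1049 ((590.2025146484375, -342.95849609375), (131.59048461914062, 104.02517700195312), 14.247451782226562) [ 0.59205228 -0.34143409]
mat side 0.8 ((589.0640869140625, -346.3371276855469), (131.51312255859375, 98.88301849365234), 14.100903511047363)
[{'point': [419.7, 309.3], 'score': 0.7}]
col side 2548 ((588.3660888671875, -347.3048095703125), (130.65269470214844, 99.9975357055664), 14.631304740905762) [ 0.58648882 -0.34988656]
2.0
```

```bash
cat > plan.py <<'E'
import json,sys,os
import numpy as np
# usage: plan.py x y z t | plan.py set dx dy dz rz  (cm, rad applied) 
f="cmd.json"
c=json.load(open(f)) if os.path.exists(f) else [0.26,0.596,0.223,1.1590]
def ax(t): return np.array([[-np.sin(t),np.cos(t),0],[np.cos(t),np.sin(t),0],[0,0,-1]])
a=sys.argv[1:]
if a[0]=="set":
    d=np.array([float(v) for v in a[1:4]])/100
    p=np.array(c[:3])+d@ax(c[3]); c=[*p,c[3]-float(a[4])]; json.dump([float(v) for v in c],open(f,"w"))
    a=a[5:]
if len(a)>=4:
    x=[float(v) for v in a[:4]]
    print("cm",(ax(c[3])@(np.array(x[:3])-c[:3])*100).round(2),"rz",round(c[3]-x[3],3))
print("cmd",np.round(c,4))
E
python3 plan.py .595 .335 .13 .785
```

```text
cm [-41.15 -10.51   9.3 ] rz 0.374
cmd [0.26  0.596 0.223 1.159]
```

>>> {"op": "arm_command", "data": {
  "steps": [
    [-3,-0.8,0.7,0,0,0.03,0],
    [-8,-2,1.8,0,0,0.07,0],
    [-13.5,-3.4,3,0,0,0.12,0],
    [-19,-4.9,4.3,0,0,0.17,0],
    [-24.5,-6.3,5.5,0,0,0.22,0]
  ]
}}

```text
clock: 2.62
eef_pos: [0.4619, 0.4369, 0.1671]
ee_rot: [0.0, 0.313, 0.95, -0.0]
ft_force: [0.1, 1.2, -0.7]
grip_width: 1.002
```

```bash
python3 plan.py set -24.5 -6.3 5.5 0.22 .595 .335 .13 .785
```

```text
cm [-17.16  -0.48   3.8 ] rz 0.154
cmd [0.4593 0.4402 0.168  0.939 ]
```

>>> {"op": "arm_command", "data": {
  "steps": [
    [-5.5,-0.1,1.2,0,0,0.05,0],
    [-11,-0.3,2.4,0,0,0.1,0],
    [-15,-0.4,3.4,0,0,0.14,0],
    [-17.2,-0.5,3.8,0,0,0.154,0],
    [-17.2,-0.5,3.8,0,0,0.154,0]
  ]
}}

```text
clock: 3.25
eef_pos: [0.5964, 0.332, 0.1292]
ee_rot: [0.0, 0.384, 0.923, -0.001]
ft_force: [-0.3, 0.3, -0.4]
grip_width: 1.001
```

```bash
python3 plan.py set -17.2 -0.5 3.8 0.154 .595 .335 .031 .785
cat > w.py <<'E'
from h import *
from scipy.spatial.transform import Rotation as R
import sys
o=get_obs(); im=get_image("wrist")
T=np.eye(4); w,x,y,z=o["ee_rot"]; T[:3,:3]=R.from_quat([x,y,z,w]).as_matrix(); T[:3,3]=o["eef_pos"]
im["cam_to_world"]=T@np.array(im["tool_from_camera"])
print(o["clock"],o["eef_pos"].round(4),o["ee_rot"].round(4))
cv2.imwrite(sys.argv[1],im["pixels"][:,:,::-1])
for k in pinpoint("wrist","velvet_grip")[:2]: print(k, atz(im,k["point"],.048))
r=masks_of("wrist","velvet_grip")
for k in r[:1]:
    print(k["rect"],k["score"]); b=fit([im],[k["mask"].astype(np.float32)],blk,[.595,.335]); print(b.x,b.fun)
E
python3 w.py pics/w1.png
```

```text
cm [0.04 0.02 9.9 ] rz 0.0
cmd [0.5951 0.3346 0.13   0.785 ]
3.25 [0.5964 0.332  0.1292] [ 1.000e-04  3.844e-01  9.232e-01 -6.000e-04]
{'point': [316.9, 206.5], 'score': 0.65} [0.59445586 0.3324784  0.048     ]
[290.5, 135.4, 345.2, 252.4] 0.59
[0.59387708 0.33447463 3.92041524] 0.026597976684570312
```

View pics/w1.png

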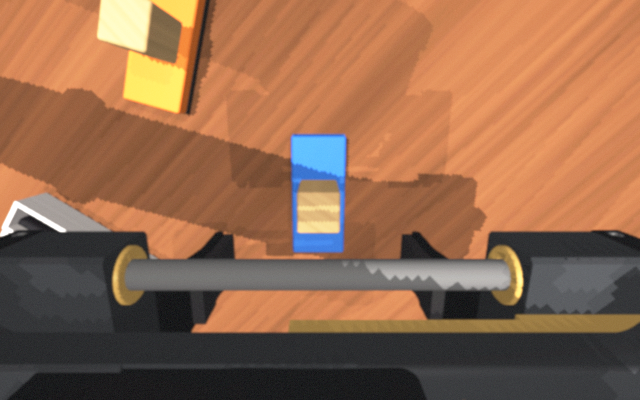

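>>> {"op": "arm_command", "data": {
  "steps": [
    [0,0,3,0,0,0,0],
    [0,0,6,0,0,0,0],
    [0,0,8.5,0,0,0,0],
    [0,0,9.7,0,0,0,0],
    [0,0,9.7,0,0,0,0]
  ]
}}

```text
clock: 4.03
eef_pos: [0.5942, 0.3353, 0.0323]
ee_rot: [-0.001, 0.382, 0.924, -0.0]
ft_force: [-0.3, -0.3, 0.7]
grip_width: 0.999
```

```bash
python3 plan.py set 0 0 9.7 0; python3 w.py pics/w2.png
```

```text
cmd [0.5951 0.3346 0.033  0.785 ]
4.025 [0.5942 0.3353 0.0323] [-5.000e-04  3.820e-01  9.242e-01 -2.000e-04]
{'point': [316.7, 263.3], 'score': 0.82} [0.59340694 0.33466202 0.048     ]
[276.1, 151.0, 361.8, 326.6] 0.8
[0.59360599 0.33486982 0.77882175] 0.21591931581497192
```

View pics/w2.png

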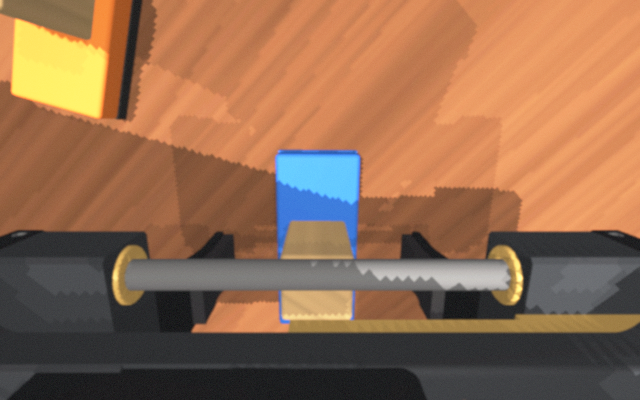

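>>> {"op": "arm_command", "data": {
  "steps": [
    [0,0,0,0,0,0,1],
    [0,0,0,0,0,0,1],
    [0,0,0,0,0,0,1],
    [0,0,0,0,0,0,1],
    [0,0,0,0,0,0,1]
  ]
}}

```text
clock: 4.8
eef_pos: [0.5953, 0.3342, 0.0325]
ee_rot: [-0.0, 0.383, 0.924, -0.0]
ft_force: [-0.4, 0.2, -0.2]
grip_width: 0.516
```

```bash
python3 plan.py .595 .335 .13 .785; python3 -c "
from workcell import *
print(get_obs())"
```

```text
cm [ 0.04  0.02 -9.7 ] rz 0.0
cmd [0.5951 0.3346 0.033  0.785 ]
{'clock': 4.8, 'q': array([-0.67383821,  0.5305845 ,  0.16423231,  1.56287709, -0.09520201,
        1.0559925 ,  0.30016234]), 'qvel': array([ 2.30229796e-04,  1.42335156e-03, -8.09696047e-05, -1.00611578e-04,
        1.98464454e-03,  1.89597860e-03, -5.05211055e-04]), 'effort': array([ 5.57849489e-03, -5.57680535e+01,  3.12183470e+00, -2.76422668e+01,
       -4.23503725e-02,  5.93325938e-02, -8.22929974e-05]), 'eef_pos': array([0.59532773, 0.33424939, 0.03253479]), 'ee_rot': array([-7.51938269e-06,  3.82849208e-01,  9.23810849e-01, -7.40773761e-06]), 'ft_force': array([-0.3923436 ,  0.21514198, -0.22564646]), 'wrist_torque': array([-0.07581928,  0.03895784,  0.03050358]), 'grip_width': 0.5158710139978755}
```

>>> {"op": "arm_command", "data": {
  "steps": [
    [0,0,0,0,0,0,1],
    [0,0,0,0,0,0,1],
    [0,0,0,0,0,0,1],
    [0,0,0,0,0,0,1],
    [0,0,0,0,0,0,1]
  ]
}}

```text
clock: 5.42
eef_pos: [0.5953, 0.3342, 0.0325]
ee_rot: [-0.0, 0.383, 0.924, -0.0]
ft_force: [0.4, -0.5, -0.2]
grip_width: 0.343
```

>>> {"op": "arm_command", "data": {
  "steps": [
    [0,0,-1,0,0,0,1],
    [0,0,-3,0,0,0,1],
    [0,0,-5.5,0,0,0,1],
    [0,0,-8,0,0,0,1],
    [0,0,-9.7,0,0,0,1]
  ]
}}

```text
clock: 6.05
eef_pos: [0.5962, 0.3347, 0.1327]
ee_rot: [0.001, 0.383, 0.924, 0.001]
ft_force: [0.3, 0.3, -0.9]
grip_width: 0.339
```

```bash
python3 plan.py set 0 0 -9.7 0 .5366 -.0795 .13 1.747; python3 w.py pics/w3.png|head -1
```

```text
cm [-25.15 -33.41   0.  ] rz -0.962
cmd [0.5951 0.3346 0.13   0.785 ]
6.05 [0.5962 0.3347 0.1327] [0.001  0.3829 0.9238 0.0014]
```

View pics/w3.png

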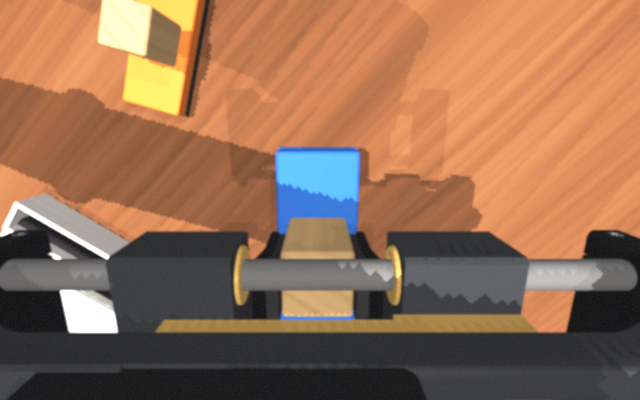

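>>> {"op": "arm_command", "data": {
  "steps": [
    [-1.5,-2,0,0,0,-0.06,1],
    [-4.5,-6,0,0,0,-0.17,1],
    [-7.5,-10,0,0,0,-0.29,1],
    [-10.5,-14,0,0,0,-0.4,1],
    [-13.5,-18,0,0,0,-0.52,1]
  ]
}}

```text
clock: 6.82
eef_pos: [0.5622, 0.1097, 0.1283]
ee_rot: [-0.001, 0.131, 0.991, -0.0]
ft_force: [0.3, 0.3, -2.1]
grip_width: 0.343
```

```bash
python3 plan.py set -13.5 -18 0 -.52 .5366 -.0795 .13 1.747
```

```text
cm [ -2.46 -19.16   0.  ] rz -0.442
cmd [0.5632 0.1119 0.13   1.305 ]
```

>>> {"op": "arm_command", "data": {
  "steps": [
    [-0.6,-5,0,0,0,-0.11,1],
    [-1.2,-10,0,0,0,-0.23,1],
    [-1.9,-15,0,0,0,-0.35,1],
    [-2.3,-18,0,0,0,-0.42,1],
    [-2.5,-19.2,0,0,0,-0.442,1]
  ]
}}

```text
clock: 7.45
eef_pos: [0.5356, -0.0831, 0.1285]
ee_rot: [-0.001, -0.087, 0.996, -0.0]
ft_force: [0.3, 0.9, -1.6]
grip_width: 0.343
```

```bash
python3 plan.py set -2.5 -19.2 0 -.442 .5366 -.0795 .08 1.747
python3 - <<'E'
from h import *
import json
o=get_obs(); print(o["clock"],o["eef_pos"].round(4),o["ee_rot"].round(4),o["ft_force"].round(2))
for c in("scene","side"):
    im=get_image(c); cv2.imwrite(f"pics/{c}1.png",im["pixels"][:,:,::-1])
    # project expected glass and block
    d=im["pixels"][:,:,::-1].copy()
    cx,cy,t=.52,.014,1.747
    for pts in (box(cx,cy,.046,t,.26,.12,0)[[0,2,6,4]],):
        cv2.polylines(d,[(proj(im,pts)*1).astype(int)],True,(0,255,0),1)
    b=box(o["eef_pos"][0],o["eef_pos"][1],o["eef_pos"][2]-.0325,t,.044,.1,.024)
    cv2.polylines(d,[cv2.convexHull(proj(im,b).astype(np.float32)).astype(int)],True,(0,0,255),1)
    p=proj(im,[o["eef_pos"]])[0].astype(int); x0,y0=max(p[0]-110,0),max(p[1]-90,0)
    cv2.imwrite(f"pics/{c}1c.png",cv2.resize(d[y0:y0+190,x0:x0+240],None,fx=3,fy=3,interpolation=2)[:600,:800])
print(get_obs()["clock"])
E
```

```text
cm [0.02 0.05 5.  ] rz 0.0
cmd [ 0.5369 -0.08    0.13    1.747 ]
7.45 [ 0.5356 -0.0831  0.1285] [-1.100e-03 -8.660e-02  9.962e-01 -2.000e-04] [ 0.3   0.88 -1.61]
7.55
```

View pics/scene1c.png

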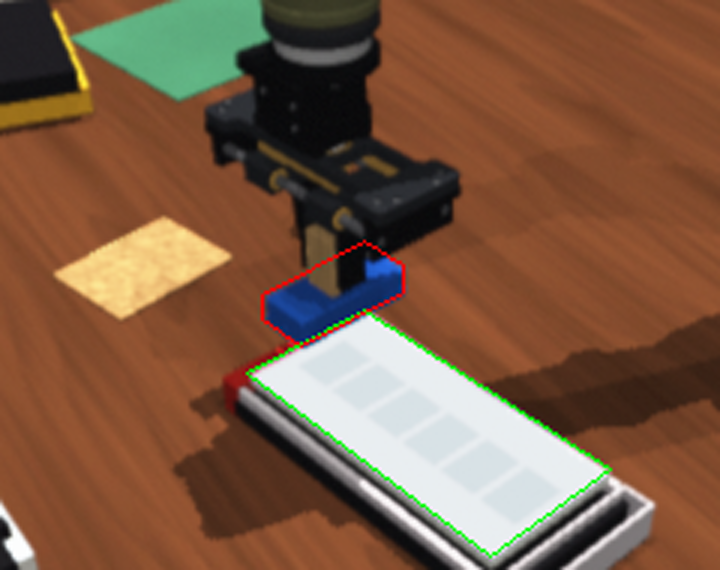

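View pics/side1c.png

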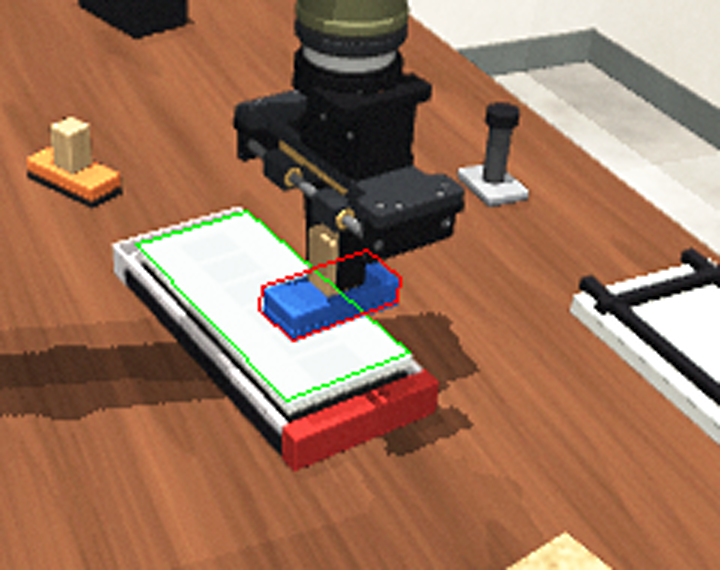

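>>> {"op": "arm_command", "data": {
  "steps": [
    [0,0,1.2,0,0,0,1],
    [0,0,2.8,0,0,0,1],
    [0,0,3.8,0,0,0,1],
    [0,0,4.3,0,0,0,1],
    [0,0,4.5,0,0,0,1]
  ]
}}

```text
clock: 8.18
eef_pos: [0.5371, -0.0801, 0.0842]
ee_rot: [-0.0, -0.088, 0.996, 0.0]
ft_force: [0.4, 0.1, -1.9]
grip_width: 0.345
```

```bash
python3 plan.py set 0 0 4.5 0 .5366 -.0795 .0735 1.747; python3 -c "
from workcell import *
o=get_obs();print(o['eef_pos'],o['ft_force'])"
```

```text
cm [0.02 0.05 1.15] rz 0.0
cmd [ 0.5369 -0.08    0.085   1.747 ]
[ 0.5370747  -0.08009991  0.08415998] [ 0.44533858  0.06672772 -1.90070133]
```

>>> {"op": "arm_command", "data": {
  "steps": [
    [0,0,0.3,0,0,0,1],
    [0,0,0.6,0,0,0,1],
    [0,0,0.8,0,0,0,1],
    [0,0,1.0,0,0,0,1],
    [0,0,1.0,0,0,0,1]
  ]
}}

```text
clock: 8.8
eef_pos: [0.5375, -0.0804, 0.0751]
ee_rot: [0.0, -0.088, 0.996, 0.0]
ft_force: [-1.4, -0.2, 4.2]
grip_width: 0.344
```

```bash
python3 plan.py set 0 0 1.0 0 .5366 -.0795 .0735 1.747; python3 -c "
from workcell import *
o=get_obs();print(o['eef_pos'],o['ft_force'])"
```

```text
cm [0.02 0.05 0.15] rz 0.0
cmd [ 0.5369 -0.08    0.075   1.747 ]
[ 0.53748279 -0.08035371  0.07510129] [-1.4497181  -0.24092845  4.17944728]
```

>>> {"op": "arm_command", "data": {
  "steps": [
    [0,0,0.1,0,0,0,1],
    [0,0,0.15,0,0,0,1],
    [0,0,0.15,0,0,0,1],
    [0,0.3,0.15,0,0,0,1],
    [0,0.9,0.15,0,0,0,1]
  ]
}}

```text
clock: 9.43
eef_pos: [0.537, -0.074, 0.0741]
ee_rot: [0.002, -0.087, 0.996, -0.002]
ft_force: [0.2, -3.9, 5.2]
grip_width: 0.339
```

```bash
python3 plan.py set 0 0.9 .15 0 .5034 .1075 .0735 1.747; python3 -c "
from workcell import *
o=get_obs();print(o['eef_pos'],o['ft_force'])"
```

```text
cm [1.000e-02 1.814e+01 0.000e+00] rz 0.0
cmd [ 0.5354 -0.0711  0.0735  1.747 ]
[ 0.53697264 -0.074002    0.07413023] [ 0.21675825 -3.91149265  5.23786568]
```

>>> {"op": "arm_command", "data": {
  "steps": [
    [0,1.0,0,0,0,0,1],
    [0,2.0,0,0,0,0,1],
    [0,3.0,0,0,0,0,1],
    [0,4.0,0,0,0,0,1],
    [0,5.0,0,0,0,0,1]
  ]
}}

```text
clock: 10.05
eef_pos: [0.5285, -0.0239, 0.0742]
ee_rot: [0.002, -0.088, 0.996, -0.001]
ft_force: [1.1, -3.4, 5.3]
grip_width: 0.344
```

>>> {"op": "arm_command", "data": {
  "steps": [
    [0,1.0,0.05,0,0,0,1],
    [0,2.0,0.05,0,0,0,1],
    [0,3.0,0.05,0,0,0,1],
    [0,4.0,0.05,0,0,0,1],
    [0,5.0,0.05,0,0,0,1]
  ]
}}

```text
clock: 10.68
eef_pos: [0.5199, 0.0254, 0.0737]
ee_rot: [0.002, -0.088, 0.996, -0.001]
ft_force: [0.5, -3.9, 6.3]
grip_width: 0.341
```

>>> {"op": "arm_command", "data": {
  "steps": [
    [0,1.0,0,0,0,0,1],
    [0,2.0,0,0,0,0,1],
    [0,3.0,0,0,0,0,1],
    [0,4.0,0,0,0,0,1],
    [0,5.0,0,0,0,0,1]
  ]
}}

```text
clock: 11.3
eef_pos: [0.5111, 0.0747, 0.0736]
ee_rot: [0.002, -0.088, 0.996, -0.001]
ft_force: [1.6, -4.1, 7.2]
grip_width: 0.345
```

>>> {"op": "arm_command", "data": {
  "steps": [
    [0,1.0,0,0,0,0,1],
    [0,2.0,0,0,0,0,1],
    [0,2.8,0,0,0,0,1],
    [0,3.2,0,0,0,0,1],
    [0,3.2,0,0,0,0,1]
  ]
}}

```text
clock: 11.92
eef_pos: [0.5053, 0.1071, 0.0736]
ee_rot: [0.002, -0.088, 0.996, -0.001]
ft_force: [1.3, -2.2, 7.0]
grip_width: 0.34
```

```bash
python3 plan.py set 0 18.2 .05 0;  python3 - <<'E'
from h import *
for c in("scene","side"):
    im=get_image(c); a,b=(250,150) if c=="scene" else (230,100)
    cv2.imwrite(f"pics/{c}2.png",cv2.resize(im["pixels"][b:b+150,a:a+180,::-1],None,fx=4,fy=4,interpolation=2))
E
```

```text
cmd [0.5034 0.1081 0.073  1.747 ]
```

View pics/scene2.png

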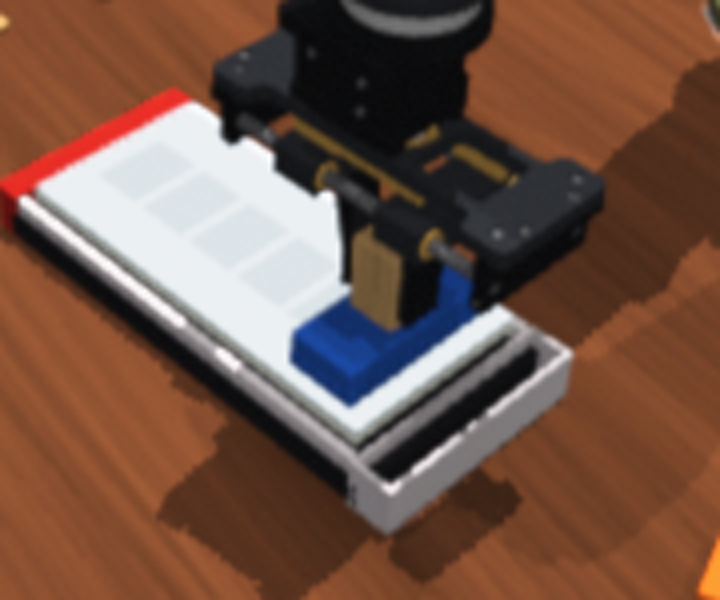

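View pics/side2.png

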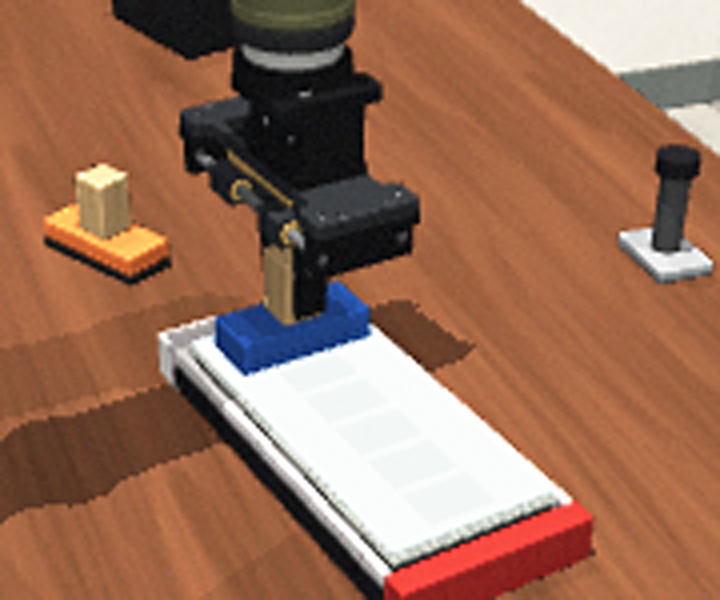

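>>> {"op": "arm_command", "data": {
  "steps": [
    [0,0,-0.5,0,0,0,1],
    [0,0,-2,0,0,0,1],
    [0,0,-4,0,0,0,1],
    [0,0,-6,0,0,0,1],
    [0,0,-7,0,0,0,1]
  ]
}}

```text
clock: 12.65
eef_pos: [0.5036, 0.1082, 0.1437]
ee_rot: [0.0, -0.088, 0.996, 0.0]
ft_force: [-0.2, -0.0, -0.9]
grip_width: 0.343
```

```bash
python3 plan.py set 0 0 -7 0 .5895 -.345 .143 1.05;  python3 - <<'E'
from h import *
ims=[get_image(c) for c in("scene","side")]
print(atz(ims[0],[279,130],.052),atz(ims[1],[340,307],.052),get_obs()["q"].round(2))
E
```

```text
cm [ -0.53 -46.11   0.  ] rz 0.697
cmd [0.5034 0.1081 0.143  1.747 ]
[ 0.42513687 -0.31595037  0.052     ] [ 0.42459153 -0.32731808  0.052     ] [-0.39  0.09  0.14  1.89 -0.01  1.16  1.5 ]
```

>>> {"op": "arm_command", "data": {
  "steps": [
    [0,-2,0,0,0,0.03,1],
    [-0.1,-6,0,0,0,0.09,1],
    [-0.1,-10.5,0,0,0,0.16,1],
    [-0.2,-15,0,0,0,0.23,1],
    [-0.3,-19.5,0,0,0,0.3,1]
  ]
}}

```text
clock: 13.38
eef_pos: [0.5399, -0.0869, 0.1415]
ee_rot: [-0.001, 0.064, 0.998, -0.0]
ft_force: [-0.9, 0.8, -1.4]
grip_width: 0.339
```

```bash
python3 plan.py set -0.3 -19.5 0 0.3 .5895 -.345 .143 1.05
```

```text
cm [ -8.08 -25.36   0.  ] rz 0.397
cmd [ 0.5406 -0.0834  0.143   1.447 ]
```

>>> {"op": "arm_command", "data": {
  "steps": [
    [-1.6,-5,0,0,0,0.08,1],
    [-3.2,-10,0,0,0,0.16,1],
    [-4.8,-15,0,0,0,0.24,1],
    [-6.4,-20,0,0,0,0.31,1],
    [-7.5,-23.5,0,0,0,0.37,1]
  ]
}}

```text
clock: 14.0
eef_pos: [0.584, -0.3309, 0.1413]
ee_rot: [-0.001, 0.248, 0.969, -0.001]
ft_force: [-0.6, 0.2, -0.9]
grip_width: 0.339
```

```bash
python3 plan.py set -7.5 -23.5 0 0.37 .5895 -.345 .05 1.05
```

```text
cm [-1.22 -1.52  9.3 ] rz 0.027
cmd [ 0.586  -0.3258  0.143   1.077 ]
```

>>> {"op": "arm_command", "data": {
  "steps": [
    [-0.9,-1.2,1,0,0,0.027,1],
    [-1.2,-1.5,3,0,0,0.027,1],
    [-1.2,-1.5,5.5,0,0,0.027,1],
    [-1.2,-1.5,8,0,0,0.027,1],
    [-1.2,-1.5,9.3,0,0,0.027,1]
  ]
}}

```text
clock: 14.62
eef_pos: [0.5885, -0.3418, 0.0462]
ee_rot: [-0.002, 0.256, 0.967, 0.001]
ft_force: [0.6, -0.2, -1.0]
grip_width: 0.346
```

```bash
python3 plan.py set -1.2 -1.5 9.3 .027 .5895 -.345 .037 1.05;python3 - <<'E'
from h import *
o=get_obs();print(o['eef_pos'])
for c in("scene","side"):
    im=get_image(c); a,b=(150,70) if c=="scene" else (340,210)
    cv2.imwrite(f"pics/{c}3.png",cv2.resize(im["pixels"][b:b+150,a:a+180,::-1],None,fx=4,fy=4,interpolation=2))
E
```

```text
cm [-0.02 -0.02  1.3 ] rz 0.0
cmd [ 0.5894 -0.3447  0.05    1.05  ]
[ 0.58853655 -0.34184163  0.04622803]
```

View pics/scene3.png

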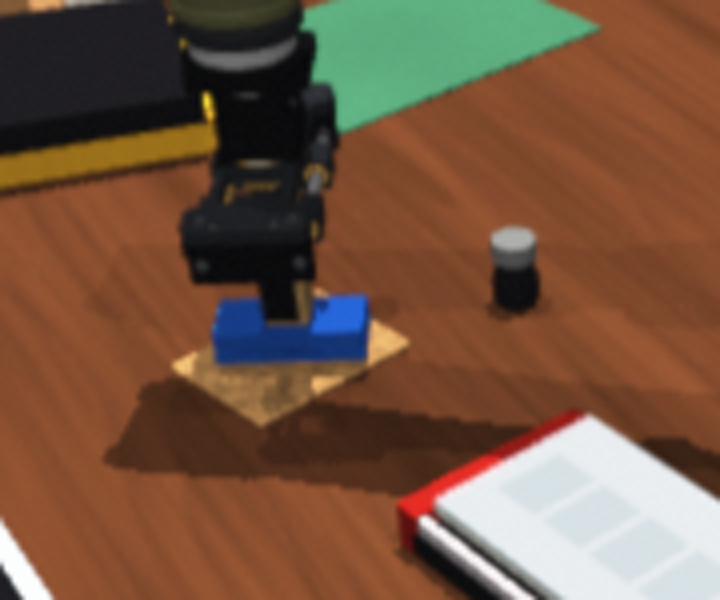

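View pics/side3.png

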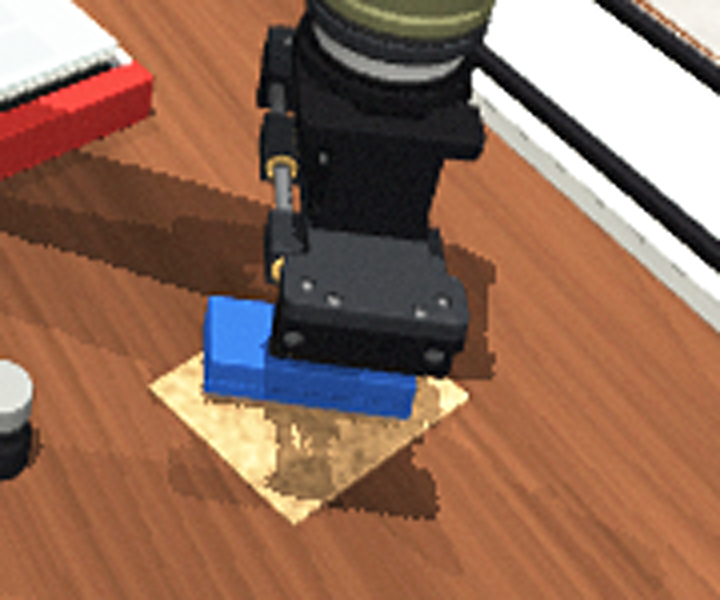

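>>> {"op": "arm_command", "data": {
  "steps": [
    [0,0,0.3,0,0,0,1],
    [0,0,0.6,0,0,0,1],
    [0,0,0.9,0,0,0,1],
    [0,0,1.2,0,0,0,1],
    [0,0,1.35,0,0,0,1]
  ]
}}

```text
clock: 15.35
eef_pos: [0.5896, -0.3451, 0.0365]
ee_rot: [-0.0, 0.257, 0.966, 0.0]
ft_force: [-1.8, 1.1, 7.0]
grip_width: 0.346
```

```bash
python3 plan.py set 0 0 1.35 0;python3 -c "
from workcell import *
o=get_obs();print(o['eef_pos'],o['ft_force'])"
```

```text
cmd [ 0.5894 -0.3447  0.0365  1.05  ]
[ 0.58962539 -0.34506774  0.03653163] [-1.83340217  1.08218735  6.96643543]
```

>>> {"op": "arm_command", "data": {
  "steps": [
    [0,0,0,0,0,0,0.5],
    [0,0,0,0,0,0,0],
    [0,0,0,0,0,0,0],
    [0,0,0,0,0,0,0],
    [0,0,0,0,0,0,0]
  ]
}}

```text
clock: 15.98
eef_pos: [0.5897, -0.3451, 0.036]
ee_rot: [0.0, 0.257, 0.966, 0.0]
ft_force: [0.3, -1.1, 0.4]
grip_width: 0.826
```

>>> {"op": "arm_command", "data": {
  "steps": [
    [0,0,0,0,0,0,0],
    [0,0,-0.5,0,0,0,0],
    [0,0,-2,0,0,0,0],
    [0,0,-4.5,0,0,0,0],
    [0,0,-7.5,0,0,0,0]
  ]
}}

```text
clock: 16.6
eef_pos: [0.5896, -0.3451, 0.1126]
ee_rot: [0.0, 0.258, 0.966, -0.0]
ft_force: [0.2, -0.8, 0.2]
grip_width: 1.0
```

>>> {"op": "arm_command", "data": {
  "steps": [
    [0,0,-4,0,0,0,0],
    [0,3,-7,0,0,0,0],
    [0,8,-8,0,0,0,0],
    [0,13,-8,0,0,0,0],
    [0,15,-8,0,0,0,0]
  ]
}}

```text
clock: 17.23
eef_pos: [0.6666, -0.2103, 0.1923]
ee_rot: [0.001, 0.255, 0.967, 0.001]
ft_force: [-0.6, -0.3, 0.2]
grip_width: 0.999
```

Run:
```python
from h import *
o=get_obs();print(o['eef_pos'],o['clock'],o['ft_force'])
for c in("scene","side"):
    im=get_image(c); cv2.imwrite(f"pics/{c}4.png",im["pixels"][...,::-1])
    for n in("velvet_grip","abrasive_grip"):
        r=masks_of(c,n)
        for k in r[:1]:
            zz=.004 if n[0]=="v" else 0
            mk=lambda x:[b+[0,0,zz] for b in blk(x)]
            m=k["mask"].astype(np.float32); ys,xs=np.nonzero(m)
            b=fit([im],[m],mk,atz(im,[xs.mean(),ys.mean()],.03)[:2]); print(c,n,k["score"],b.x,b.fun)
```

```text
[ 0.66655298 -0.21029893  0.192298  ] 17.225 [-0.58122795 -0.33725066  0.17205358]
scene velvet_grip 0.62 [ 0.58933712 -0.34233877  1.08272802] 0.0838005542755127
scene abrasive_grip 0.84 [0.42791249 0.33911711 3.65199563] 0.043219029903411865
side velvet_grip 0.73 [ 0.59016783 -0.34320178  4.18118673] 0.0677228569984436
side abrasive_grip 0.93 [0.4274092  0.33747518 0.45199185] 0.07544213533401489
```

View pics/scene4.png

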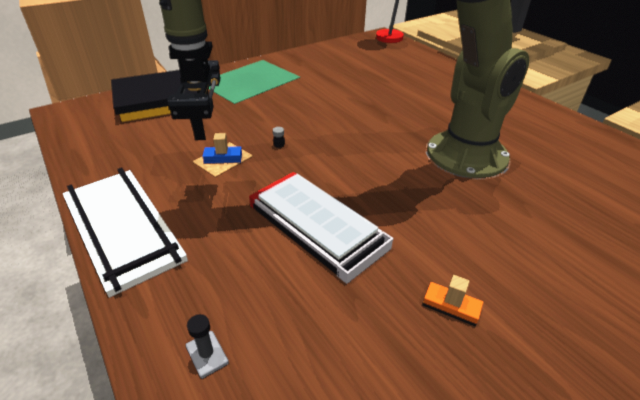

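View pics/side4.png

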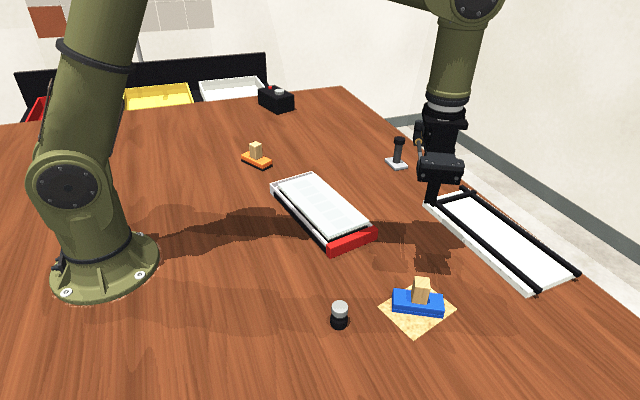

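The block stands upright in the middle of the mat: scene (222,152), side (418,298). The orange block hasn't moved, the glass is back up and the arm is clear.

```bash
python3 -c "
from workcell import *
print(finish_job())"
```

```text
the job is handed in; nothing more can be done
None
```

I wiped the glass with the blue velvet block from the red end to the gutter, set the block down on the cork mat and let go. I handed the job in at about 17.5 s of the 54 s; no verdict was reported.

- **Wipe:** the block went from about -95 to +95 mm along the middle line, square to the glass and flat. The glass sank about 3.4 mm at first press, then about 4.4 to 4.9 mm during the wipe, by measured TCP height. The push force at first press gave the same figure.
- **Set-down:** in the last pictures the block stands upright, released, about 2–3 mm from my estimate of the mat's centre. That estimate differs by about 4 mm between the two cameras, well inside the 30 mm allowed.
- **Rest of the scene:** the orange block fits within 2 mm of where it started. The film can appears in the same place. The glass looks risen again, judged by eye only, and the gripper is clear of everything.
- **Disagreements:** the networks' direct point finds for the glass centre differed by about 3 cm between cameras, so I fitted the glass from its corners and the mat from its outline instead. The two corner fits still disagreed by about 6 mm along the glass.

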